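# Unlock and open the shape sorter

### The arm

A 7-joint arm with a two-finger parallel gripper is mounted at the origin on the work surface. World frame = base frame: x ahead of the robot, y to its left, z up, the work surface at z = 0. Lengths are in m, angles in degrees, forces in N, time in s.
With the tool pointing down it reaches from about 0.425 to 0.875 m from the base axis. Payload 4.7 kg.
Tool frame: the origin (TCP) lies at the very end of the fingers, on their centre line; the grasp point (between the pads) lies env.hold_point_z behind it (env.hold_point_z is the distance from the TCP to the grasp point, in m); z points along the fingers, y is the line along which they close (so a half turn about z gives the same grasp; the last joint's range is limited). The gripper opens to 87 mm and grips with 3 to 60 N. Pads are 19 mm wide; open, the fingers measure 117 mm over their backs; the gripper's body (75 mm by 190 mm) begins 51 mm behind the grasp point.
Start: joints at [64.807, 18.392, -4.016, 83.108, 1.295, 78.541, -3.26], TCP at [0.285, -0.584, 0.223] pointing down, gripper open.
Joint ranges: [-163.93, 163.93], [-17.29, 119.83], [-79.2, 71.16], [3.27, 140.29], [-89.18, 269.18], [5.43, 117.66], [-154.24, 154.24]. Speed limits (degrees/s): [147.25, 147.25, 180, 180, 180, 180, 180].

### API

Orientations are given as [roll, pitch, yaw] about the fixed x, y, z axes, in that order (R = Rz(yaw) Ry(pitch) Rx(roll)).
In Python, from cell import env gives the robot as it stands.
- The arm moves only by the shell command python3 -m jog 'ROWS' [FORCE]. ROWS is JSON, a list of rows, each an object with "dp": the shift along the tool's x, y, z in cm, a list of three; "twist": the turn about the tool's z in degrees; "fingers": the opening, from 0 (shut) to 1 (fully open). A call has 1 to 8 rows; each row is the pose to reach, as a shift and turn from the pose commanded when the call began, along the tool's axes at that moment; what a row does not reach only later rows make up. A row lasts 1/8 s, in which the tool goes at most 62.5 mm and 10.7 degrees, less where a joint would pass 70% of its speed; a pose out of reach is approached as far as the arm can. A call with a gripper value outside its range is refused whole. The fingers move at their own pace and stop on an object; FORCE is the grip in N (left out, the last holds). Time passes only in rows, so rows that repeat a pose let the fingers close. It gives the time, the measured TCP pose, the force, the opening and the grip force at its end, in the units of the state.
- env.get_obs(): the state, without advancing time (a new reading comes with each control period).
- env.read_camera(name): name is "scene" or "top" or "wrist"; returns a dict with "pixels" (420x560x3 uint8, blue, green, red), "depth" (420x560 float32, m along the optical axis (not along the pixel's ray), 0 where there is no reading), "fx", "fy", "cx", "cy" (pixels), "rvec" (rotation vector, rad) and "tvec" (3), from world to camera coordinates, as OpenCV has them. Camera axes: x right, y down, z forward; pixel columns grow to the right and rows downward; lengths in m; the calibration is good to about 2 mm. A picture is of the moment at which its call begins.
- env.sign_off(): hands the job in; it is judged then, once.
The state is a dict: "time_s": time; "qpos": joint angles; "joint_velocities": joint speeds; "effort": joint torques, N m; "tool_pos": TCP position; "tool_rot": TCP orientation; "force": force on the tool from outside, world axes, zero at the start; "wrist_torque": the same for the moment, N m; "grip_width": finger opening in m; "grasp_force": force on a finger pad.
Only numpy, scipy, OpenCV 4.12 (cv2) and the standard library are available. Lean on these libraries where they do the work, as an engineer would, in place of code of your own. Each camera call takes 0.05 s, during which the arm holds its last target. There are 200 camera calls.

### The job

Open the wooden shape sorter so that its blocks can be washed: pull its red spring pin up, give it a quarter turn so that it rests in its notch and stays up by itself, let go of it, and only then slide the blue door fully open. Leave the glass beaker standing where it is.

Things in the scene. Friction and masses are not known exactly. Their poses are not given: they have to be found in the camera images.
- sorter: Birch box toy, 170 x 260 x 112 mm (x, y, z), fixed to the table by suction feet. Origin: centre of its underside. A blue sliding door covers its -y half; the +y half is a fixed top with shape holes. At its -x edge, axis at x = -60, y = -20 mm, a spring pin stands in a steel collar, 34 x 34 mm, top 133 mm above the table. The collar's rest notches lie a quarter turn from the pin's start, either way.
- spring_pin: Red upright grip plate, 44 mm long (own x), 12 thick (own y; grasp across), 30 high; origin at its centre, 160 mm above the table when down, own x then along the sorter's x. Pulls straight up against 4 to 7 N, stop at 30 mm; turns only when lifted 14 mm or more (18 to 25 is comfortable). Let go 70 to 110 degrees round, either way, it rests 11 mm above its down height; elsewhere it is not secured.
- door_knob (a point): Centre of the top of the upright birch knob on the blue door: a cylinder of 24 mm diameter and 66 mm height, its top 175 mm above the table. Axes of the sorter; the door slides along +y, 100 mm to its stop: the knob is at x = 35, y = -65 mm in the sorter's frame when shut, y = 35 mm when fully open. Unlocked, the door needs about 2 N.
- beaker: Clear glass beaker, 70 mm across the rim, 100 mm high, standing loose on the table near the sorter. Origin: centre of its underside. A bystander: it must stay standing where it is.

How it is judged (in metres and radians):
On the way, in this order (a step that is already met when the one before it is completed fails the run):
1. the spring pin rests raised in its notch, a quarter turn round and released, with the door still shut (z of spring_pin in the frame of sorter between 0.168 and 0.1725 m and angle between the x axis of spring_pin and the y axis of sorter, either way round below 0.45 rad and contact force between the fingers and spring_pin below 0.2 N and y of door_knob in the frame of sorter below -0.05 m), for 0.3 s.
2. the door is slid open (y of door_knob in the frame of sorter above 0.02 m), for 0.2 s.
At the end, for the whole second after the job is handed in: The blue door is open to within 15 mm of its stop, the spring pin stays by itself in its rest notch (8 to 12.5 mm above its down height, a quarter turn round within 25 degrees), and the beaker stands upright within 30 mm of where it was (y of door_knob in the frame of sorter above 0.02 m and z of spring_pin in the frame of sorter between 0.168 and 0.1725 m and angle between the x axis of spring_pin and the y axis of sorter, either way round below 0.45 rad and distance of beaker from where it was at the start of the episode below 0.03 m and angle between beaker's own z axis and vertical below 0.2 rad); the robot touches nothing.
It fails at once if the glass beaker is knocked over or shoved away (distance of beaker from where it was at the start of the episode above 0.03 m or angle between beaker's own z axis and vertical above 0.35 rad).
It also fails if it takes over 56 s, if anything falls off the work surface, if the arm or the gripper's body presses on something with over 40 N, if the wrist force passes 120 N, or if a joint passes its speed limit or range.

## Working session

There is one attempt and no reset: what is moved stays moved. The work goes in short steps, Python scripts to look and compute and a shell command to move; the robot and the scene stay as the last step left them, time stands still between calls to the robot, and variables do not carry over. Pictures are saved under pics/ and viewed, at most 10 in all, crops included, and the job is handed in when it is done.

```bash
mkdir -p pics; cat > h.py <<'E'
import cv2,numpy as np
from cell import env
def cam(n):
    c=env.read_camera(n); R=cv2.Rodrigues(np.array(c["rvec"],float))[0]; t=np.array(c["tvec"],float).ravel()
    v,u=np.mgrid[0:420,0:560]; d=c["depth"]
    P=np.stack([(u-c["cx"])/c["fx"]*d,(v-c["cy"])/c["fy"]*d,d],-1)
    return c,(P-t)@R   # world points
def masks(img):
    h=cv2.cvtColor(img,cv2.COLOR_BGR2HSV); H,S,V=h[...,0],h[...,1],h[...,2]
    return dict(red=((H<8)|(H>172))&(S>140)&(V>60), blue=(H>95)&(H<125)&(S>110)&(V>50))
E
python3 - <<'E'
from h import *
o=env.get_obs();print(o["tool_pos"],o["tool_rot"],env.hold_point_z,o["time_s"])
ims=[]
for n in("top","scene"):
    c,W=cam(n);ims.append(c["pixels"])
    for k,m in masks(c["pixels"]).items():
        m=m&(c["depth"]>0);p=W[m];v,u=np.nonzero(m)
        if len(p): print(n,k,len(p),u.mean(),v.mean(),np.median(p,0),p.min(0),p.max(0))
cv2.imwrite("pics/a.png",cv2.resize(np.vstack(ims),(400,600)) if 0 else ims[0]);cv2.imwrite("pics/b.png",ims[1])
E
```

```text
[ 0.28463615 -0.58375556  0.2214868 ] [-1.79892489e+02  5.82703478e-03  2.59999681e+01] 0.0187 0.0
top red 4965 466.11319234642497 120.75085599194361 [ 0.8475993  -0.60403565  0.04746308] [ 0.46780752 -0.71949552  0.00171765] [0.93998426 0.65323592 0.18211686]
top blue 2536 312.04692429022083 229.5725552050473 [ 0.53414057 -0.06761004  0.11096005] [ 0.44745568 -0.14348492  0.06483593] [0.62290615 0.00272262 0.12548209]
scene red 539 374.18552875695735 127.48051948051948 [0.61748742 0.56532329 0.08534546] [-0.47921767 -0.01669028 -0.3957814 ] [0.65473742 1.68032738 0.17898127]
scene blue 2151 245.67364016736403 228.95629939562994 [ 0.5329837  -0.07422966  0.10915032] [ 0.4406729  -0.1433695   0.09507581] [0.61440365 0.00267097 0.11758658]
```

View pics/a.png

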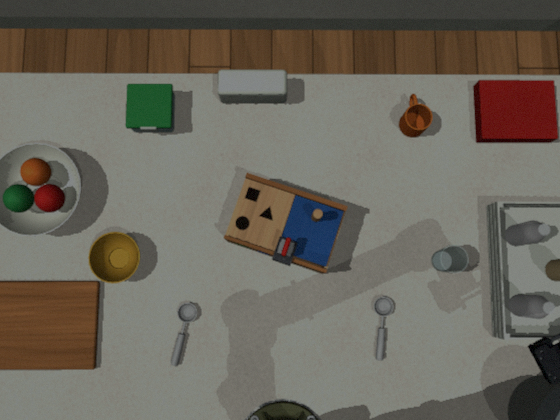

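View pics/b.png

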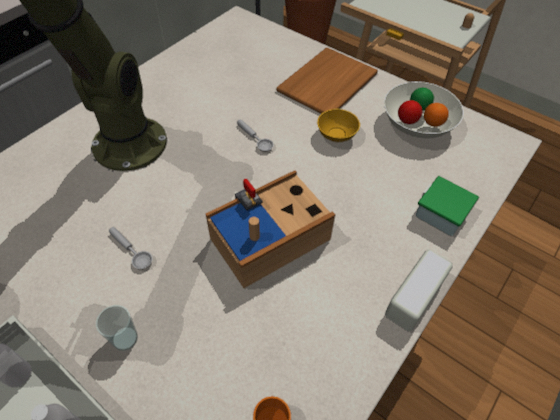

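The top view shows the sorter at about (287,222), with the red pin at (287,246), the knob at (318,213) and the beaker at (450,258), well to the right. In the scene view the pin is at (250,187), the knob at (254,228) and the beaker at (117,328).

```bash
python3 - <<'E'
from h import *
for n,box in(("top",(220,350,165,280)),("scene",(200,340,165,290))):
    c,W=cam(n);m=masks(c["pixels"]);z=W[...,2]
    b=np.zeros((420,560),bool);b[box[2]:box[3],box[0]:box[1]]=1
    r=m["red"]&b&(z>.15)&(z<.19);p=W[r]
    print(n,"pin",len(p),p.mean(0),p.min(0),p.max(0),cv2.minAreaRect(p[:,:2].astype(np.float32)*1000))
    bl=m["blue"]&b&(abs(z-.11)<.01);print(" door",cv2.minAreaRect(W[bl][:,:2].astype(np.float32)*1000),np.median(z[bl]))
    k=b&~m["red"]&(z>.165)&(z<.185)
    q=W[k];print(" high",len(q),q.mean(0),cv2.minAreaRect(q[:,:2].astype(np.float32)*1000))
    s=b&(z>.09)&(z<.125);print(" box",cv2.minAreaRect(W[s][:,:2].astype(np.float32)*1000))
E
```

```text
top pin 81 [ 0.48739239 -0.00538752  0.17629261] [ 0.46768398 -0.01509815  0.17087315] [0.5066591  0.0032296  0.18369099] ((487.114501953125, -5.412309646606445), (10.135826110839844, 41.7438850402832), 71.22270965576172)
 door ((531.8692626953125, -65.17760467529297), (122.6823501586914, 140.9984588623047), 71.09214782714844) 0.11107551136247737
 high 104 [ 0.54988818 -0.0677317   0.17568632] ((523.5458984375, -42.6654167175293), (22.773696899414062, 130.4453125), 46.55012130737305)
 box ((546.1734008789062, -5.034210205078125), (260.0848083496094, 180.5149688720703), 71.42418670654297)
scene pin 120 [ 0.4931491  -0.00908275  0.16853074] [ 0.47164343 -0.01664083  0.15121165] [0.51247735 0.0046278  0.1793512 ] ((491.0689392089844, -6.6558332443237305), (10.61800479888916, 42.897796630859375), 70.0424575805664)
 door ((528.7297973632812, -64.20088195800781), (123.51133728027344, 146.9707489013672), 70.9816665649414) 0.10921625600131052
 high 110 [ 0.56014041 -0.07262074  0.17331931] ((525.9805908203125, -39.390602111816406), (24.941070556640625, 137.08233642578125), 46.76273727416992)
 box ((548.7874145507812, -3.647430419921875), (261.9591064453125, 184.6783447265625), 70.86283874511719)
```

```bash
python3 -m jog '[{"dp":[2,-2,0],"twist":5,"fingers":1},{"dp":[5,-5,0],"twist":10,"fingers":1},{"dp":[9,-9,0],"twist":15,"fingers":1},{"dp":[13,-13,0],"twist":21,"fingers":0.8},{"dp":[17,-17,0],"twist":27,"fingers":0.7},{"dp":[21,-21,0],"twist":33,"fingers":0.6},{"dp":[25,-25,0],"twist":39,"fingers":0.6},{"dp":[28,-28,0],"twist":45,"fingers":0.6}]' 30; python3 - <<'E'
from h import *
o=env.get_obs();print(o["tool_pos"],o["tool_rot"],o["qpos"])
E
```

```text
time_s: 1.2
tool_pos: [0.4144, -0.2072, 0.2227]
tool_rot: [180.0, -0.0, -19.1]
force: [-0.8, -0.6, -0.3]
grip_width: 0.0531
grasp_force: 0.0
[ 0.41443078 -0.20716509  0.22265048] [ 1.79988817e+02 -2.38328989e-02 -1.90750632e+01] [ 43.29663497  -3.85177111 -19.03690786 107.76090265  -1.28550542
  75.85945206 -84.46186372]
```

```bash
python3 -m jog '[{"dp":[0,-4,0],"twist":0,"fingers":0.6},{"dp":[0,-9,0],"twist":0,"fingers":0.6},{"dp":[0,-14,0],"twist":0,"fingers":0.6},{"dp":[0.2,-18,0],"twist":0,"fingers":0.6},{"dp":[0.4,-21.4,0],"twist":0,"fingers":0.6},{"dp":[0.4,-21.4,0],"twist":0,"fingers":0.6}]'; python3 - <<'E'
from h import *
o=env.get_obs();print(o["qpos"])
c,W=cam("wrist");m=masks(c["pixels"])["red"];z=W[...,2]
r=m&(z>.168)&(z<.182);p=W[r];print(len(p),p.mean(0),cv2.minAreaRect(p[:,:2].astype(np.float32)*1000))
R=cv2.Rodrigues(np.array(c["rvec"],float))[0];print("cam",-R.T@np.array(c["tvec"]).ravel())
cv2.imwrite("pics/w.png",c["pixels"])
E
```

```text
time_s: 1.95
tool_pos: [0.4877, -0.0056, 0.2226]
tool_rot: [-179.9, 0.0, -18.7]
force: [0.2, -0.7, -0.1]
grip_width: 0.0524
grasp_force: 0.0
[  31.31746009   -0.25123554  -33.33992797  104.42977802   -0.20322727
   75.76133144 -110.64763799]
868 [ 0.48969369 -0.00575098  0.17372096] ((488.8127136230469, -5.692392349243164), (11.436382293701172, 42.237308502197266), 69.84800720214844)
cam [ 0.55052426 -0.02627956  0.38406382]
```

View pics/w.png

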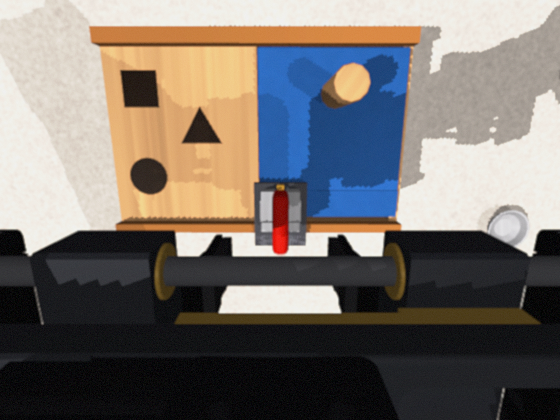

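The wrist view shows the pin plate at (281,220), centred between the fingers at about (215,270) and (345,270). The knob top is at (352,80).

```bash
python3 -m jog '[{"dp":[0.1,0,2],"twist":0,"fingers":0.6},{"dp":[0.1,0,4.5],"twist":0,"fingers":0.6},{"dp":[0.1,0,6.5],"twist":0,"fingers":0.6},{"dp":[0.1,0,7.8],"twist":0,"fingers":0.6},{"dp":[0.1,0,7.8],"twist":0,"fingers":0},{"dp":[0.1,0,7.8],"twist":0,"fingers":0},{"dp":[0.1,0,7.8],"twist":0,"fingers":0},{"dp":[0.1,0,7.8],"twist":0,"fingers":0}]' 35
```

```text
time_s: 3.0
tool_pos: [0.4886, -0.0091, 0.1451]
tool_rot: [-180.0, -0.1, -19.0]
force: [-0.0, 1.0, -0.3]
grip_width: 0.0199
grasp_force: 0.0
```

```bash
python3 -m jog '[{"dp":[0,0,-0.5],"twist":0,"fingers":0},{"dp":[0,0,-1],"twist":0,"fingers":0},{"dp":[0,0,-1.6],"twist":0,"fingers":0},{"dp":[0,0,-2.2],"twist":0,"fingers":0},{"dp":[0,0,-2.2],"twist":0,"fingers":0}]'
```

```text
time_s: 3.62
tool_pos: [0.4891, -0.0065, 0.1665]
tool_rot: [-179.8, -0.1, -18.9]
force: [4.1, 5.5, -6.7]
grip_width: 0.0118
grasp_force: 35.0
```

```bash
python3 - <<'E'
from h import *
for n in("top","scene"):
    c,W=cam(n);m=masks(c["pixels"])["red"];z=W[...,2]
    r=m&(abs(W[...,0]-.489)<.05)&(abs(W[...,1]+.006)<.05)&(z>.13);p=W[r]
    print(n,len(p),len(p) and (p.mean(0),p.min(0),p.max(0)))
o=env.get_obs();print(o["tool_pos"],o["force"],o["grasp_force"])
E
```

```text
top 0 0
scene 56 (array([ 0.50514686, -0.01281648,  0.1902327 ]), array([ 0.4932105 , -0.03542144,  0.17210931]), array([ 0.52193221, -0.00493446,  0.24473211]))
[ 0.48910569 -0.00648277  0.16619946] [ 4.39113351  3.81323693 -6.51872222] 34.998503441456705
```

```bash
python3 -m jog '[{"dp":[0,0,0],"twist":-5,"fingers":0},{"dp":[0,0,0],"twist":-11,"fingers":0},{"dp":[0,0,0],"twist":-17,"fingers":0},{"dp":[0,0,0],"twist":-24,"fingers":0},{"dp":[0,0,0],"twist":-31,"fingers":0},{"dp":[0,0,0],"twist":-38,"fingers":0},{"dp":[0,0,0],"twist":-45,"fingers":0},{"dp":[0,0,0],"twist":-45,"fingers":0}]'
```

```text
time_s: 4.72
tool_pos: [0.4891, -0.0053, 0.1661]
tool_rot: [-179.8, -0.2, 26.2]
force: [4.8, 7.2, -7.2]
grip_width: 0.0116
grasp_force: 35.0
```

```bash
python3 -m jog '[{"dp":[0,0,0],"twist":-6,"fingers":0},{"dp":[0,0,0],"twist":-12,"fingers":0},{"dp":[0,0,0],"twist":-19,"fingers":0},{"dp":[0,0,0],"twist":-26,"fingers":0},{"dp":[0,0,0],"twist":-33,"fingers":0},{"dp":[0,0,0],"twist":-40,"fingers":0},{"dp":[0,0,0],"twist":-45,"fingers":0},{"dp":[0,0,0],"twist":-45,"fingers":0}]'; python3 - <<'E'
from h import *
c,W=cam("scene");cv2.imwrite("pics/s2.png",cv2.resize(c["pixels"][150:300,180:350],None,fx=3,fy=3))
E
```

```text
time_s: 5.72
tool_pos: [0.4882, -0.0046, 0.1658]
tool_rot: [-179.9, -0.3, 71.2]
force: [3.5, 8.2, -6.6]
grip_width: 0.0118
grasp_force: 35.0
```

View pics/s2.png

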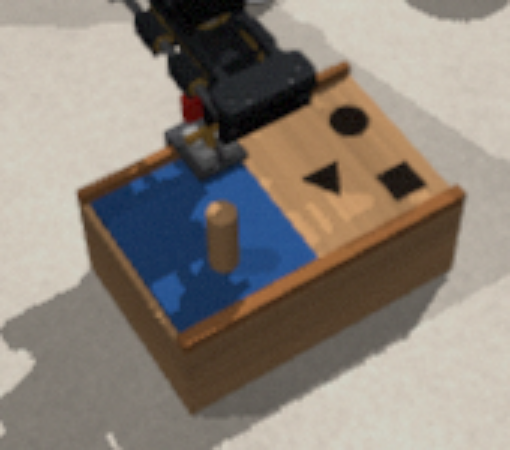

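The crop shows the pin plate gripped and turned (red at about (190,105)), with the door still shut.

```bash
python3 -m jog '[{"dp":[0,0,0.4],"twist":0,"fingers":0},{"dp":[0,0,0.7],"twist":0,"fingers":0},{"dp":[0,0,0.7],"twist":0,"fingers":0.6},{"dp":[0,0,0.7],"twist":0,"fingers":0.6},{"dp":[0,0,0.7],"twist":0,"fingers":0.6},{"dp":[0,0,0.7],"twist":0,"fingers":0.6}]'; python3 -m jog '[{"dp":[0,0,-1.5],"twist":0,"fingers":0.6},{"dp":[0,0,-4],"twist":0,"fingers":0.6},{"dp":[0,0,-7],"twist":0,"fingers":0.6},{"dp":[0,0,-9],"twist":0,"fingers":0.6},{"dp":[0,0,-9],"twist":0,"fingers":0.6}]'
python3 - <<'E'
from h import *
for n in("wrist","scene","top"):
    c,W=cam(n);m=masks(c["pixels"])["red"];z=W[...,2]
    r=m&(abs(W[...,0]-.489)<.05)&(abs(W[...,1]+.006)<.05)&(z>.13)&(z<.21);p=W[r]
    if len(p): print(n,len(p),p.mean(0),p.min(0),p.max(0),cv2.minAreaRect(p[:,:2].astype(np.float32)*1000))
    k=(abs(W[...,0]-.562)<.035)&(abs(W[...,1]+.08)<.035)&(z>.167)&(z<.183)
    q=W[k]
    if len(q): print(" knob",len(q),q.mean(0),cv2.minEnclosingCircle(q[:,:2].astype(np.float32)*1000))
    if n=="wrist":cv2.imwrite("pics/w2.png",c["pixels"])
print(env.get_obs()["tool_pos"],env.get_obs()["tool_rot"])
E
```

```text
time_s: 6.52
tool_pos: [0.4883, -0.0095, 0.1598]
tool_rot: [180.0, 0.0, 71.0]
force: [-0.0, -0.1, 0.1]
grip_width: 0.0438
grasp_force: 0.0
time_s: 7.15
tool_pos: [0.4896, -0.0091, 0.252]
tool_rot: [179.7, -0.0, 71.0]
force: [0.9, 0.1, 0.1]
grip_width: 0.0524
grasp_force: 0.0
wrist 805 [ 0.48889873 -0.00245162  0.18403846] [ 0.47767682 -0.02482648  0.16471259] [0.49902689 0.01622933 0.18716009] ((488.2891540527344, -4.125968933105469), (41.99250793457031, 11.524049758911133), 70.72842407226562)
 knob 14 [ 0.55793589 -0.06815933  0.16892573] ((558.1211547851562, -68.00601196289062), 2.694915771484375)
scene 157 [ 0.49209193 -0.00957541  0.17890676] [ 0.48001325 -0.02685759  0.15980307] [0.50182338 0.01416817 0.19089147] ((491.6280822753906, -6.948953628540039), (42.181182861328125, 13.315146446228027), 69.06368255615234)
 knob 88 [ 0.56678306 -0.07956371  0.17398502] ((565.736083984375, -78.63330078125), 12.267488479614258)
[ 0.4877322  -0.00918141  0.24887529] [-1.79937319e+02  2.48570859e-02  7.09979902e+01]
```

View pics/w2.png

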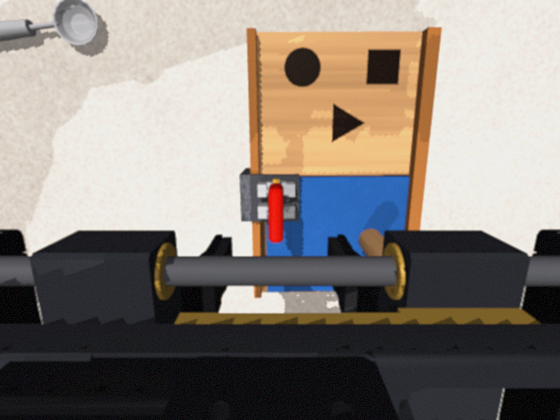

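The wrist view shows the pin plate along the door direction at (276,212), released and about 11 mm up. The door is still shut and the knob is at (372,243).

```bash
python3 -m jog '[{"dp":[-1.5,3,0],"twist":0,"fingers":0.65},{"dp":[-3,6.5,0],"twist":0,"fingers":0.65},{"dp":[-4.1,9.4,0],"twist":0,"fingers":0.65},{"dp":[-4.1,9.4,0.5],"twist":0,"fingers":0.65},{"dp":[-4.1,9.4,3],"twist":0,"fingers":0.65},{"dp":[-4.1,9.4,6],"twist":0,"fingers":0.65},{"dp":[-4.1,9.4,9],"twist":0,"fingers":0.65},{"dp":[-4.1,9.4,10.6],"twist":0,"fingers":0.65}]'; python3 -m jog '[{"dp":[0,0,0],"twist":0,"fingers":0},{"dp":[0,0,0],"twist":0,"fingers":0},{"dp":[0,0,0],"twist":0,"fingers":0},{"dp":[0,0,0],"twist":0,"fingers":0},{"dp":[0,0,0],"twist":0,"fingers":0}]' 25
```

```text
time_s: 8.3
tool_pos: [0.5618, -0.0775, 0.1412]
tool_rot: [-179.8, 0.0, 71.1]
force: [0.1, 0.3, -0.8]
grip_width: 0.0568
grasp_force: 0.0
time_s: 8.93
tool_pos: [0.5636, -0.0784, 0.1443]
tool_rot: [-180.0, 0.0, 71.0]
force: [-2.4, -0.4, 4.6]
grip_width: 0.0231
grasp_force: 25.0
```

```bash
python3 -m jog '[{"dp":[0.8,0,0],"twist":0,"fingers":0},{"dp":[2.2,0,0],"twist":0,"fingers":0},{"dp":[4,0,0],"twist":0,"fingers":0},{"dp":[6,0,0],"twist":0,"fingers":0},{"dp":[8,0,0],"twist":0,"fingers":0},{"dp":[9.3,0,0],"twist":0,"fingers":0},{"dp":[9.8,0,0],"twist":0,"fingers":0},{"dp":[9.8,0,0],"twist":0,"fingers":0}]'
```

```text
time_s: 9.93
tool_pos: [0.5956, 0.0158, 0.1443]
tool_rot: [-180.0, -0.1, 71.1]
force: [-3.0, 2.6, 4.7]
grip_width: 0.0235
grasp_force: 25.0
```

Moved 99 mm with the grip held. Next I release, lift straight up and check.

```bash
python3 -m jog '[{"dp":[0,0,0],"twist":0,"fingers":0.65},{"dp":[0,0,0],"twist":0,"fingers":0.65},{"dp":[0,0,0],"twist":0,"fingers":0.65},{"dp":[0,0,0],"twist":0,"fingers":0.65},{"dp":[0,0,-3],"twist":0,"fingers":0.65},{"dp":[0,0,-7],"twist":0,"fingers":0.65},{"dp":[0,0,-11],"twist":0,"fingers":0.65},{"dp":[0,0,-14],"twist":0,"fingers":0.65}]'; python3 -m jog '[{"dp":[-3,0,0],"twist":0,"fingers":0.65},{"dp":[-7,0,0],"twist":0,"fingers":0.65},{"dp":[-11,0,0],"twist":0,"fingers":0.65},{"dp":[-14,0,0],"twist":0,"fingers":0.65},{"dp":[-14,0,0],"twist":0,"fingers":0.65}]'
python3 - <<'E'
from h import *
for n in("wrist","scene"):
    c,W=cam(n);m=masks(c["pixels"])["red"];z=W[...,2]
    r=m&(abs(W[...,0]-.489)<.05)&(abs(W[...,1]+.006)<.05)&(z>.13)&(z<.21);p=W[r]
    if len(p): print(n,len(p),p.mean(0),p.min(0),p.max(0),cv2.minAreaRect(p[:,:2].astype(np.float32)*1000))
    k=(abs(W[...,0]-.596)<.035)&(abs(W[...,1]-.016)<.035)&(z>.167)&(z<.183)
    q=W[k]
    if len(q): print(" knob",len(q),q.mean(0),cv2.minEnclosingCircle(q[:,:2].astype(np.float32)*1000))
    cv2.imwrite("pics/f%s.png"%n,c["pixels"])
E
```

```text
time_s: 10.92
tool_pos: [0.5961, 0.0142, 0.2855]
tool_rot: [179.9, -0.0, 71.0]
force: [-0.1, -0.4, 0.3]
grip_width: 0.0566
grasp_force: 0.0
time_s: 11.55
tool_pos: [0.5493, -0.1216, 0.2834]
tool_rot: [180.0, 0.1, 70.7]
force: [0.2, -0.9, -0.7]
grip_width: 0.0563
grasp_force: 0.0
wrist 1207 [ 0.49044628 -0.0063322   0.18073724] [ 0.4777162  -0.02673107  0.16115978] [0.49977748 0.01487529 0.18751585] ((488.619140625, -5.543140411376953), (42.97373962402344, 11.818631172180176), 70.95821380615234)
 knob 817 [0.59504688 0.01481003 0.17377594] ((595.21484375, 15.629883766174316), 12.068371772766113)
 knob 85 [0.59885699 0.01363523 0.17398312] ((597.7997436523438, 14.131001472473145), 11.933648109436035)
```

View pics/fscene.png

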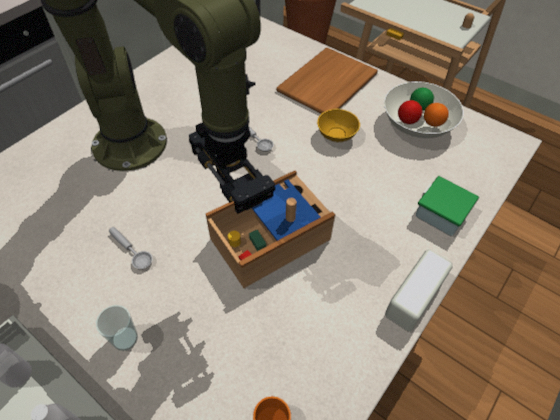

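The door is fully open, with the knob at (291,208) and about y = 35 mm in the sorter's frame. The pin is raised in its notch and the beaker still stands at (117,328).

```bash
python3 -c "
from cell import env
print(env.sign_off())"
```

```text
the job is handed in; nothing more can be done
None
```

I handed the job in at about 12 s of the 56 s limit: the pin rests turned in its notch about 11 mm up, the door is open to about its 100 mm stop, and the beaker stands untouched. The hand-in returned no verdict.

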